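Close the quick clamp on the test block

ROBOT

A 6-joint arm with a two-finger parallel gripper is mounted at the origin on a cart in front of the work surface, level with it; the furniture and walls round the work are solid. World frame = base frame: x ahead of the robot, y to its left, z up, the work surface at z = 0. Lengths are in m, angles in rad, forces in N, time in s.
With the tool pointing down it reaches from about 0.4 to 0.825 m from the base axis. Payload 7 kg.
Tool frame: the origin (TCP) lies at the very end of the fingers, on their centre line; the grasp point (between the pads) lies 19 mm behind it; z points along the fingers, y is the line along which they close (so a half turn about z gives the same grasp; the last joint's range is limited). The gripper opens to 88 mm and grips with 3 to 60 N. Pads are 19 mm wide; open, the fingers measure 130 mm over their backs; the gripper's body (78 mm by 193 mm) begins 47 mm behind the grasp point.
Start: joints at [-1.043, 0.359, 0.012, 0, -1.224, -0.288], TCP at [0.16, -0.656, 0.227] pointing down, gripper open.
Joint ranges: [-3.07, 3.07], [-1.43, 2.12], [-1.02, 1.25], [-3.03, 1.67], [-3.05, -0], [-3.03, 3.03]. Speed limits (rad/s): [2.39, 2.39, 3.01, 3.14, 3.14, 3.14].

INTERFACE

Orientations are given as [roll, pitch, yaw] about the fixed x, y, z axes, in that order (R = Rz(yaw) Ry(pitch) Rx(roll)).
In Python, from station import arm gives the robot as it stands.
- The arm moves only by the tool step_arm, never from a script. Its argument "rows" is a list of rows, each a list of 5 numbers: the shift along the world's x, y, z in m, then the turn about the world's z in rad, then the finger opening in m, from 0 to 0.0876. In form: [[x, y, z, spin, gripper], ...]. A call has 1 to 20 rows; each row is the pose to reach, as a shift and turn from the pose commanded when the call began; what a row does not reach only later rows make up. A row lasts 1/10 s, in which the tool goes at most 50 mm and 8.59 degrees, less where a joint would pass 70% of its speed; a pose out of reach is approached as far as the arm can. A call with a gripper value outside its range is refused whole. The fingers move at their own pace and stop on an object; "newtons" is the grip in N (left out, the last holds). Time passes only in rows, so rows that repeat a pose let the fingers close. It gives the time, the measured TCP pose, the force, the opening and the grip force at its end, in the units of the state.
- arm.get_state(): the state, without advancing time (a new reading comes with each control period).
- arm.grab_frame(name): name is "scene" or "side" or "wrist"; returns a dict with "color" (420x560x3 uint8, blue, green, red), "vfov" (degrees; the focal length in pixels is half the picture's height over the tangent of half this angle, whatever the lens; pixels are square), "cx", "cy" (the principal point, pixels), "rvec" (rotation vector, rad) and "tvec" (3), from world to camera coordinates, as OpenCV has them. Camera axes: x right, y down, z forward; pixel columns grow to the right and rows downward; lengths in m; the calibration is good to about 2 mm. A picture is of the moment at which its call begins. There is no depth.
- arm.job_done(): hands the job in; it is judged then, once.
The state is a dict: "t": time; "q": joint angles; "qd": joint speeds; "joint_efforts": joint torques, N m; "eef_pos": TCP position; "ee_rot": TCP orientation; "force": force on the tool from outside, world axes, zero at the start; "moment": the same for the moment, N m; "width": finger opening in m; "gripper_force": force on a finger pad.
Only numpy, scipy, OpenCV 4.12 (cv2) and the standard library are available. Lean on these libraries where they do the work, as an engineer would, in place of code of your own. Each camera call takes 0.05 s, during which the arm holds its last target. There are 200 camera calls.

TASK

Clamp the round test block that lies in the steel fixture: with the outside of your fingers push the open clamp strap gently round over the block until it rests at its stop, and only then push the upright cam lever all the way down, so that the strap's pad presses on the block. Just push, with no hard shoving: do not lift anything, keep the block in its nest and leave the loose things round the fixture alone.

Things in the scene. Friction and masses are not known exactly. Their poses are not given: they have to be found in the camera images.
- fixture: Fixed steel slab, 90 mm (its x) by 165 mm (its y) by 18 mm high, z up; origin at the centre of its underside, on the worktop. It carries everything of the clamp. A round nest 53 mm wide, 6 mm deep has its centre at (0, +35 mm); the strap turns on a vertical post at (0, -55 mm).
- pivot (a point): Fixed point on the vertical axis of the strap's post, at half the height of the strap bar (43.5 mm above the worktop).
- strap_end (a point): On the centre line of the strap bar, 100 mm from the pivot axis, at half the bar's height. The bar is steel, 26 mm wide, 14 mm thick (36.5 to 50.5 mm above the worktop while the lever is up), with a round nose that ends 117 mm from the axis; a 14 mm wide, 3 mm high rivet head stands on it 90 mm from the axis. A round rubber pad hangs under it 90 mm from the axis.
- strap (a joint): Swing of the strap about the vertical post, rad. 0: at its stop, pointing along the fixture's +y with the pad over the block's centre. Positive is open, anticlockwise from above, up to 1.6 (pointing along the fixture's -x). Stiff hinge that stays where it is left; some 1 to 2 N at the strap's end moves it. The fork and the cam lever turn with the strap.
- lever_pin (a point): Centre of the lever's horizontal pin, on the pivot axis, 64 mm above the worktop. The pin lies across the strap.
- lever_end (a point): On the centre line of the cam lever's round black grip, 92 mm from the pin (the grip ends 100 mm from the pin). The grip is 16 mm thick from 45 mm outwards; a 10 mm steel rod joins it to the cam.
- cam_lever (a joint): Cam lever, rad. At 0 it stands 80 degrees above level, leaning away from the strap's end; it grows as the lever is pushed over, away from the strap's end, and down. 1.35 is its stop, where the lever lies 3 degrees above level and points the opposite way to the strap (the grip then lies 68 mm above the worktop). It stays where it is left; about 2 N on the grip moves it. It lowers the strap bar by 3.4 mm per rad.
- clamp_pad: Rubber pad under the strap, 20 mm wide, on a spring; origin at the centre of its lower face, 27.5 mm above the worktop with the lever up (2.5 mm above the block). With the strap over and the lever down it presses on the block with about 6 N.
- block: Loose round steel hardness test block, 50 mm wide, 13 mm high, lying in the nest; origin at the centre of its underside, 12 mm above the worktop.
- loupe: Loose bystander: stand magnifier, 46 mm wide, 34 mm high; origin at the centre of its underside.
- slug: Loose bystander: round steel offcut, 32 mm wide, 20 mm high; origin at the centre of its underside.
- mount: Loose bystander: round moulded specimen mount, 30 mm wide, 22 mm high; origin at the centre of its underside.
- bolt: Loose bystander: bolt standing on its head, 22 mm wide, 53 mm high; origin at the centre of its underside.
Mind the look-alikes: they are no part of the job. Leave any blue, purple or red look-alike of the block alone.

How it is judged:
On the way, in this order (a step that is already met when the one before it is completed fails the run):
1. the strap is swung over the block to its stop while the lever is still up (value of joint strap below 0.07 rad and value of joint cam_lever below 0.6 rad), for 0.2 s.
2. the cam lever is pushed down and the pad presses on the block (value of joint strap below 0.07 rad and value of joint cam_lever above 1.22 rad and contact force between clamp_pad and block above 2 N), for 0.2 s.
At the end, for the whole second after the job is handed in: The strap is within 0.07 rad of its stop, the lever within 0.13 rad of its lower stop, the pad presses on the block with over 2 N within 12 mm of its centre, and the block lies flat and at rest in its nest, less than 6 mm from where it began (all of step 2 and horizontal distance between clamp_pad and block below 0.012 m and angle between block's own z axis and vertical below 0.05 rad and distance of block from where it was at the start of the episode below 0.006 m and linear speed of block below 0.02 m/s); the robot touches nothing.
It fails at once if the lever is pushed down before the strap is over the block (value of joint cam_lever above 0.7 rad and value of joint strap above 0.15 rad).
It fails at once if the block is lifted or knocked out of its nest (distance of block from where it was at the start of the episode above 0.01 m or angle between block's own z axis and vertical above 0.2 rad).
It fails at once if a loose thing beside the fixture is moved or lifted (distance of any of loupe, slug, mount, bolt from where it was at the start of the episode above 0.02 m).
It fails at once if the strap or the lever is shoved or squeezed hard (over 45 N) (contact force between any of the fingers, the arm and fixture above 45 N).
It also fails if it takes over 54 s, if anything falls off the work surface, if the arm or the gripper's body presses on something with over 40 N, if the wrist force passes 120 N, or if a joint passes its speed limit or range.

## Working session

There is one attempt and no reset: what is moved stays moved. The work goes in short steps, Python scripts to look and compute and a tool call to move; the robot and the scene stay as the last step left them, time stands still between calls to the robot, and variables do not carry over. Pictures are saved under pics/ and viewed, at most 10 in all, crops included, and the job is handed in when it is done.

Besides the shell and the picture viewer there is one more tool, called after "Emit:" as name(argument=value, ...) on one line, values as JSON. step_arm: Moves the arm, as the interface text tells. Its arguments: {"type":"object","properties":{"rows":{"type":"array"},"newtons":{"type":"number"}},"required":["rows"]}

```bash
mkdir -p pics; cat > h.py <<'E'
import numpy as np, cv2
from station import arm
def grab(n,save=None):
    f=arm.grab_frame(n)
    if save: cv2.imwrite('pics/'+save,f['color'])
    return f
def K(f):
    fl=f['color'].shape[0]/2/np.tan(np.radians(f['vfov'])/2)
    return np.array([[fl,0,f['cx']],[0,fl,f['cy']],[0,0,1.]])
def ray(f,p):
    R=cv2.Rodrigues(np.array(f['rvec'],float))[0];t=np.array(f['tvec'],float).ravel()
    return -R.T@t, R.T@np.linalg.inv(K(f))@np.array([p[0],p[1],1.])
def plane(f,p,z):
    o,d=ray(f,p);return o+d*(z-o[2])/d[2]
def proj(f,P):
    return cv2.projectPoints(np.array(P,float).reshape(-1,3),np.array(f['rvec'],float),np.array(f['tvec'],float),K(f),None)[0].reshape(-1,2)
def tri(f,p,g,q):
    o,d=ray(f,p);a,b=ray(g,q)
    s=np.linalg.lstsq(np.c_[d,-b],a-o,rcond=None)[0]
    A,B=o+d*s[0],a+b*s[1];return (A+B)/2,np.linalg.norm(A-B)
E
python3 - <<'E'
from h import *
import pickle
fs={n:grab(n) for n in('scene','side','wrist')}
pickle.dump(fs,open('f0.pkl','wb'))
for n,f in fs.items():
    print(n,f['vfov'],ray(f,(280,210)))
    if n!='wrist': cv2.imwrite(f'pics/{n}0.png',cv2.resize(f['color'],(800,600)))
print(arm.get_state())
E
```

```text
scene 49.52307902973008 (array([-0.0201874 , -0.50384734,  0.59472167]), array([ 0.6963789 ,  0.45293295, -0.55680276]))
side 45.27700726222875 (array([0.54131111, 0.50953892, 0.68439685]), array([ 0.06286385, -0.757781  , -0.64950591]))
wrist 64.45396309414325 (array([ 0.09011957, -0.67228042,  0.38409378]), array([ 0.24226641,  0.05838172, -0.96862519]))
{'t': 0.15, 'q': array([-1.04291333e+00,  3.59224781e-01,  1.12704795e-02, -2.35990460e-04,
       -1.22410376e+00, -2.88102346e-01]), 'qd': array([-3.54710460e-05, -1.53459658e-03,  3.32644008e-03, -2.18687082e-03,
       -1.28463770e-03,  2.68150668e-04]), 'joint_efforts': array([-1.67212605e-03, -5.83275962e+01,  2.93288523e+01,  7.00122222e+00,
        8.77598970e-03, -1.12449397e-04]), 'eef_pos': array([ 0.16018642, -0.65533748,  0.22584021]), 'ee_rot': array([ 3.14031988e+00, -1.45798244e-04, -2.90189224e+00]), 'force': array([-0.03986674, -0.21917519, -0.06941848]), 'moment': array([0.01182116, 0.03482129, 0.01915064]), 'gripper_force': 0.0, 'width': 0.08768186372509941}
```

View pics/scene0.png

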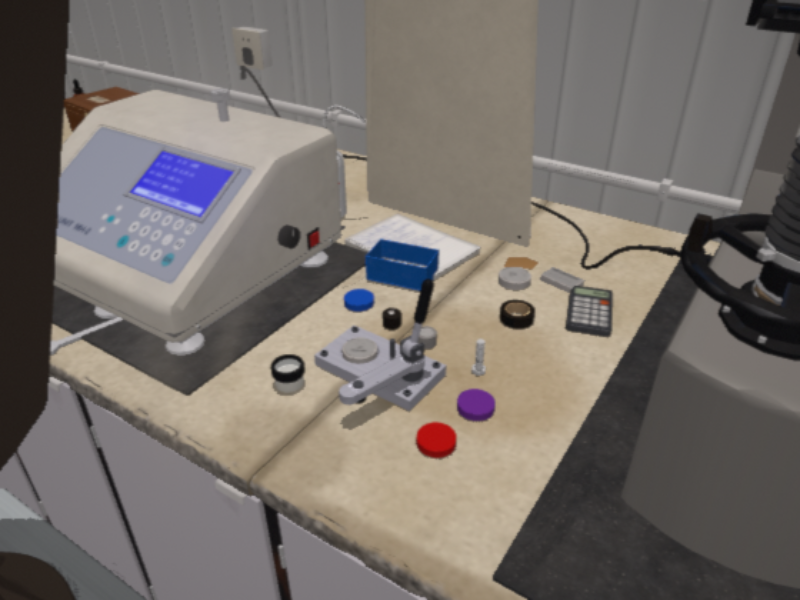

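View pics/side0.png

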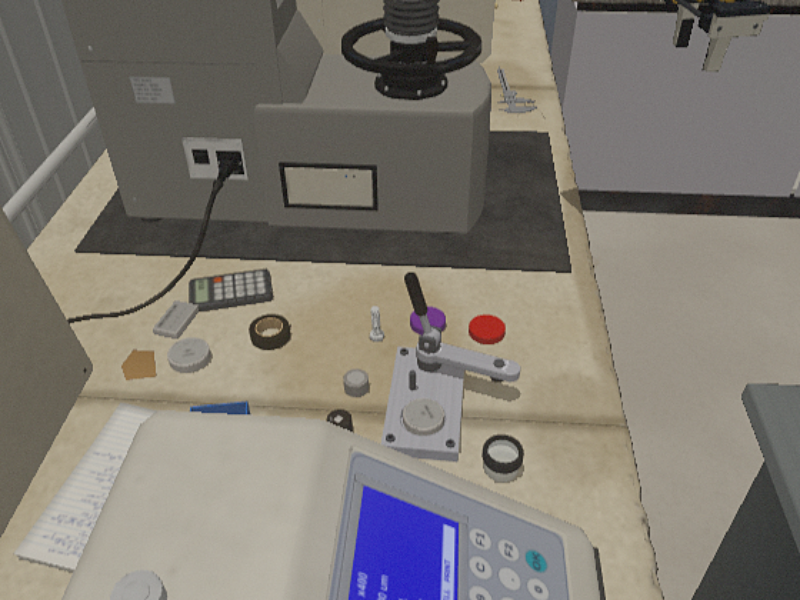

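The scene view shows the fixture with the block at (360,348), the strap nose at (350,392) pointing towards the robot, and the lever tip at (428,283). The side view shows the block at (424,414), the strap nose at (515,370) and the lever tip at (411,276). The loupe, the black mount, the slug and the bolt stand round the fixture. I triangulate these points now.

```bash
python3 - <<'E'
from h import *
import pickle
fs=pickle.load(open('f0.pkl','rb'));s,d=fs['scene'],fs['side']
k=560/800
for n,a,b in [('block',(360,347),(424,413)),('levtip',(429,283),(410,276)),('pin',(412,348),(430,340)),('rivet',(357,385),(503,366)),
 ('nose',(343,395),(519,371)),('bolttop',(480,343),(376,309)),('slug',(427,331),(356,377)),('mount',(392,312),(340,416)),('loupe',(288,362),(503,448))]:
    P,e=tri(s,np.array(a)*k,d,np.array(b)*k);print(n,P.round(4),round(e,4))
# crops
def crop(f,c,w,h):
    x,y=c;return cv2.resize(f['color'][y:y+h,x:x+w],(400,300),interpolation=cv2.INTER_CUBIC)
cv2.imwrite('pics/c0.png',np.hstack([crop(s,(180,180),180,135),crop(d,(220,180),180,135)]))
E
```

```text
block [ 0.5614 -0.0568  0.0235] 0.0016
levtip [ 0.5843 -0.1545  0.1533] 0.0001
pin [ 0.5591 -0.145   0.0605] 0.0022
rivet [ 0.469  -0.1185  0.0485] 0.0047
nose [ 0.4484 -0.1131  0.0456] 0.0021
bolttop [ 0.6331 -0.2099  0.0496] 0.0009
slug [ 0.6507 -0.1141  0.0191] 0.0022
mount [ 0.6609 -0.0458  0.0222] 0.0007
loupe [ 0.4703 -0.0026  0.0344] 0.0017
```

View pics/c0.png

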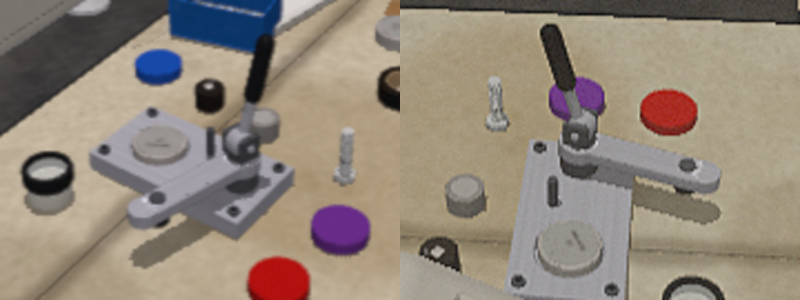

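```bash
python3 - <<'E'
from h import *
import pickle
fs=pickle.load(open('f0.pkl','rb'));s,d=fs['scene'],fs['side']
k=.7
for n,f,p,z in [('press front corner',s,(622,500),0),('press side-view corner',d,(485,222),0),('mat corner',d,(570,270),0),('tester foot',s,(187,350),0),('red',s,(436,437),.012),('purple',s,(476,402),.012),('panel',s,(525,243),0)]:
    print(n,plane(f,np.array(p)*k,z).round(3))
# fixture corner screws, top z=.018: scene TL, left, right, bottom ; crops scale
c=lambda o,p:(o[0]+p[0]*.45,o[1]+p[1]*.45)
S=[c((180,180),p) for p in [(152,112),(104,149),(277,168),(232,211)]]
D=[c((220,180),(p[0]-400,p[1])) for p in [(518,281),(611,289),(540,147)]]
print([plane(s,p,.018)[:2].round(4) for p in S],[plane(d,p,.018)[:2].round(4) for p in D])
E
```

```text
press front corner [ 0.521 -0.449  0.   ]
press side-view corner [ 0.481 -0.499  0.   ]
mat corner [ 0.353 -0.377  0.   ]
tester foot [0.441 0.172 0.   ]
red [ 0.48  -0.231  0.012]
purple [ 0.562 -0.243  0.012]
panel [ 1.013 -0.113  0.   ]
[array([ 0.5989, -0.0207]), array([ 0.529 , -0.0176]), array([ 0.5917, -0.1639]), array([ 0.522 , -0.1609])] [array([ 0.5984, -0.0205]), array([ 0.5287, -0.0179]), array([ 0.5922, -0.164 ])]
```

Emit:
step_arm(rows=[[0.03,0.048,0,-0.05,0],[0.06,0.096,0,-0.1,0],[0.09,0.144,0,-0.15,0],[0.12,0.192,0,-0.2,0],[0.15,0.24,0,-0.26,0],[0.18,0.288,-0.01,-0.32,0],[0.21,0.336,-0.02,-0.37,0],[0.24,0.384,-0.04,-0.42,0],[0.27,0.432,-0.06,-0.48,0],[0.301,0.484,-0.08,-0.532,0],[0.301,0.484,-0.1,-0.532,0],[0.301,0.484,-0.1,-0.532,0],[0.301,0.484,-0.1,-0.532,0],[0.301,0.484,-0.1,-0.532,0]], newtons=10)

```text
t: 1.55
eef_pos: [0.4612, -0.1711, 0.1261]
ee_rot: [-3.141, -0.002, 2.851]
force: [-0.5, -0.2, 0.2]
width: 0.0004
gripper_force: 0.0
```

```bash
python3 - <<'E'
from h import *
w=grab('wrist');s=grab('scene');st=arm.get_state();print(st['t'],st['eef_pos'],st['ee_rot'],st['width'],st['force'])
cv2.imwrite('pics/w1.png',np.hstack([cv2.resize(w['color'],(400,300)),cv2.resize(s['color'][150:330,160:400],(400,300))]))
piv=np.array([.558,-.1457])
a=np.radians(163.2);u=np.array([np.cos(a),np.sin(a)])
for n,P in [('rivet',[*(piv+.09*u),.0535]),('nose',[*(piv+.117*u),.0435]),('pinz',[*piv,.064]),('tcp',st['eef_pos'])]:
    print(n,proj(w,P)*400/560,(proj(s,P)-[160,150])*400/240)
E
```

```text
1.65 [ 0.46118559 -0.17214476  0.12695389] [-3.14156774e+00  3.31946880e-04  2.84919634e+00] 0.0002286042128632833 [-0.17031109 -0.27272705  0.26478214]
rivet [[252.11150508 158.0026407 ]] [[150.26973927 195.7971941 ]]
nose [[251.66376277 129.88629104]] [[130.43059015 213.69790195]]
pinz [[249.07854728 241.56009076]] [[213.30266049 154.91219206]]
tcp [[198.91314429 193.0709839 ]] [[184.20055677 164.27932425]]
```

View pics/w1.png

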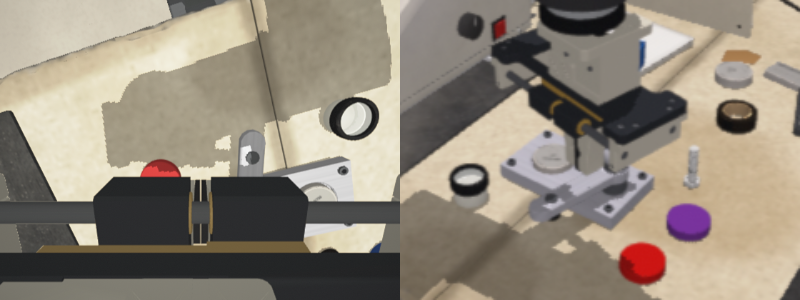

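The wrist view shows the rivet at (252,157) and the nose at (251,131), as predicted, so the strap and pivot poses hold. I go down behind the strap.

Emit:
step_arm(rows=[[0,0,-0.03,0,0],[0,0,-0.06,0,0],[0,0,-0.08,0,0],[0,0,-0.085,0,0],[0,0,-0.085,0,0],[0,0,-0.085,0,0]])

```text
t: 2.25
eef_pos: [0.462, -0.1722, 0.0428]
ee_rot: [3.141, 0.002, 2.849]
force: [0.3, -0.9, 1.0]
width: 0.0004
gripper_force: 0.0
```

```bash
python3 - <<'E'
from h import *
st=arm.get_state();print(st['t'],st['eef_pos'],st['ee_rot'],st['force'])
piv=np.array([.558,-.1457]);p0=np.array([.4612,-.1713])
th0=163.2
def T(th,off,r=.085):
    a=np.radians(th);return piv+r*np.array([np.cos(a),np.sin(a)])-off*np.array([np.sin(a),-np.cos(a)])-p0
print([[*T(th0,o).round(4),0] for o in(.046,.040,.036)])
print([[*T(th,.034).round(3),round(float(np.radians(th-th0)),3)] for th in np.linspace(th0,87.3,27)])
E
```

```text
2.25 [ 0.46201332 -0.17220014  0.04276405] [3.14125019e+00 1.76138985e-03 2.84880637e+00] [ 0.30383933 -0.86807518  1.03079287]
[[np.float64(0.0021), np.float64(0.0061), 0], [np.float64(0.0039), np.float64(0.0119), 0], [np.float64(0.005), np.float64(0.0157), 0]]
[[np.float64(0.006), np.float64(0.018), 0.0], [np.float64(0.005), np.float64(0.022), -0.051], [np.float64(0.005), np.float64(0.027), -0.102], [np.float64(0.005), np.float64(0.032), -0.153], [np.float64(0.006), np.float64(0.036), -0.204], [np.float64(0.007), np.float64(0.041), -0.255], [np.float64(0.007), np.float64(0.045), -0.306], [np.float64(0.009), np.float64(0.05), -0.357], [np.float64(0.01), np.float64(0.054), -0.408], [np.float64(0.011), np.float64(0.059), -0.459], [np.float64(0.013), np.float64(0.063), -0.51], [np.float64(0.015), np.float64(0.067), -0.56], [np.float64(0.018), np.float64(0.071), -0.611], [np.float64(0.02), np.float64(0.075), -0.662], [np.float64(0.023), np.float64(0.079), -0.713], [np.float64(0.025), np.float64(0.083), -0.764], [np.float64(0.028), np.float64(0.087), -0.815], [np.float64(0.032), np.float64(0.09), -0.866], [np.float64(0.035), np.float64(0.093), -0.917], [np.float64(0.039), np.float64(0.096), -0.968], [np.float64(0.042), np.float64(0.099), -1.019], [np.float64(0.046), np.float64(0.102), -1.07], [np.float64(0.05), np.float64(0.104), -1.121], [np.float64(0.054), np.float64(0.107), -1.172], [np.float64(0.058), np.float64(0.109), -1.223], [np.float64(0.062), np.float64(0.11), -1.274], [np.float64(0.067), np.float64(0.112), -1.325]]
```

Emit:
step_arm(rows=[[0.002,0.006,0,0,0],[0.004,0.012,0,0,0],[0.005,0.015,0,0,0],[0.006,0.018,0,0,0],[0.005,0.022,0,-0.051,0],[0.005,0.027,0,-0.102,0],[0.005,0.032,0,-0.153,0],[0.006,0.036,0,-0.204,0],[0.007,0.041,0,-0.255,0]])

```text
t: 3.15
eef_pos: [0.4677, -0.1304, 0.0415]
ee_rot: [-3.141, -0.001, 2.592]
force: [-1.2, -1.3, 1.2]
width: 0.0004
gripper_force: 0.8
```

```bash
python3 - <<'E'
from h import *
w=grab('wrist');s=grab('scene');d=grab('side');st=arm.get_state();print(st['t'],st['eef_pos'],st['ee_rot'],st['force'])
cv2.imwrite('pics/w2.png',np.hstack([cv2.resize(w['color'],(400,300)),cv2.resize(d['color'][170:350,220:460],(400,300))]))
E
```

```text
3.3 [ 0.46838018 -0.13033623  0.04160084] [3.14155400e+00 4.86498919e-05 2.59624754e+00] [ 1.18490785 -0.02826298 -1.24735619]
```

View pics/w2.png

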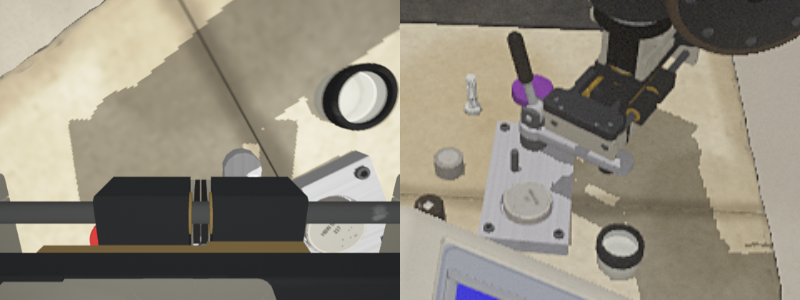

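The strap is moving with the fingers: the nose is at (240,160) in the wrist view, and in the side view the fingers rest against the bar. I carry on.

Emit:
step_arm(rows=[[0,0.004,0,-0.051,0],[0.002,0.009,0,-0.102,0],[0.003,0.013,0,-0.153,0],[0.004,0.018,0,-0.204,0],[0.006,0.022,0,-0.255,0],[0.008,0.026,0,-0.305,0],[0.011,0.03,0,-0.356,0],[0.013,0.034,0,-0.407,0],[0.016,0.038,0,-0.458,0],[0.018,0.042,0,-0.509,0],[0.021,0.046,0,-0.56,0],[0.025,0.049,0,-0.611,0],[0.028,0.052,0,-0.662,0],[0.032,0.055,0,-0.713,0],[0.035,0.058,0,-0.764,0],[0.039,0.061,0,-0.815,0],[0.043,0.063,0,-0.866,0],[0.047,0.066,0,-0.917,0],[0.051,0.068,0,-0.968,0],[0.053,0.069,0,-1.0,0]])

```text
t: 5.3
eef_pos: [0.521, -0.1036, 0.0294]
ee_rot: [3.127, -0.108, 1.654]
force: [-3.1, 1.3, 1.0]
width: 0.0005
gripper_force: 1.3
```

```bash
python3 - <<'E'
from h import *
w=grab('wrist');s=grab('scene');d=grab('side');st=arm.get_state();print(st['t'],st['eef_pos'],st['ee_rot'],st['force'])
cv2.imwrite('pics/w3.png',np.hstack([cv2.resize(s['color'][150:330,160:400],(400,300)),cv2.resize(d['color'][170:350,220:460],(400,300))]))
E
```

```text
5.45 [ 0.52091248 -0.10357449  0.02959588] [ 3.12681549 -0.10679044  1.65661379] [-1.67997147 -0.47356247 -1.50323019]
```

View pics/w3.png

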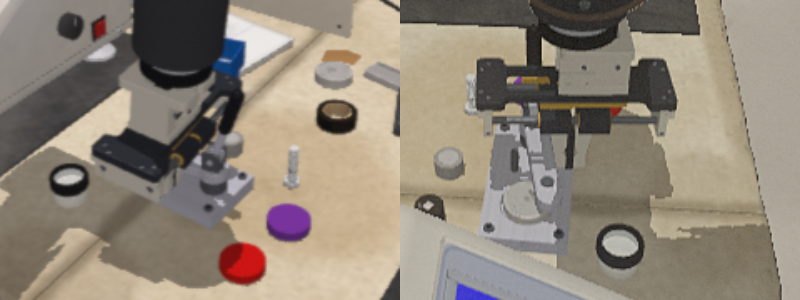

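The arm did not reach its target: it stopped 42 mm short in y and tilted 0.1 rad, at low force. I check the joints before going on.

```bash
python3 - <<'E'
from h import *
st=arm.get_state();print({k:np.round(v,3) for k,v in st.items()})
E
```

```text
{'t': np.float64(5.45), 'q': array([ 0.088,  0.353, -0.462, -0.157, -0.747, -3.03 ]), 'qd': array([ 0.017, -0.01 , -0.005,  0.008,  0.   , -0.001]), 'joint_efforts': array([  0.326, -49.273,  21.932,   4.447,   0.449,   0.   ]), 'eef_pos': array([ 0.521, -0.104,  0.03 ]), 'ee_rot': array([ 3.127, -0.107,  1.657]), 'force': array([-1.68 , -0.474, -1.503]), 'moment': array([-0.987,  0.633,  0.081]), 'gripper_force': np.float64(0.783), 'width': np.float64(0.0)}
```

Joint 6 sits at its lower limit of -3.03, because the spin was slightly too far. I turn back and retreat a little. The last few degrees can be pushed with the fingers slightly skewed.

Emit:
step_arm(rows=[[-0.005,0,0,0.1,0],[-0.012,0,0,0.2,0],[-0.015,0,0,0.2,0],[-0.015,0,0,0.2,0],[-0.015,0,0,0.2,0]])

```text
t: 5.95
eef_pos: [0.5064, -0.1026, 0.0301]
ee_rot: [3.126, -0.107, 1.856]
force: [-0.2, -0.4, -0.2]
width: 0.0005
gripper_force: 0.0
```

```bash
python3 - <<'E'
from h import *
w=grab('wrist');s=grab('scene');d=grab('side')
st=arm.get_state();print({k:np.round(v,3) for k,v in st.items()})
cv2.imwrite('pics/w4.png',np.hstack([cv2.resize(w['color'],(400,300)),cv2.resize(d['color'][170:350,220:460],(400,300))]))
E
```

```text
{'t': np.float64(6.1), 'q': array([ 0.092,  0.343, -0.477, -0.156, -0.762, -2.834]), 'qd': array([ 0.   ,  0.004, -0.002, -0.001, -0.003,  0.003]), 'joint_efforts': array([ 2.5000e-02, -4.8151e+01,  2.0338e+01,  4.6680e+00, -1.1200e-01,
       -3.0000e-02]), 'eef_pos': array([ 0.506, -0.103,  0.03 ]), 'ee_rot': array([ 3.126, -0.107,  1.857]), 'force': array([ 1.399, -0.117, -0.064]), 'moment': array([-0.446, -0.035, -0.011]), 'gripper_force': np.float64(0.0), 'width': np.float64(0.001)}
```

View pics/w4.png

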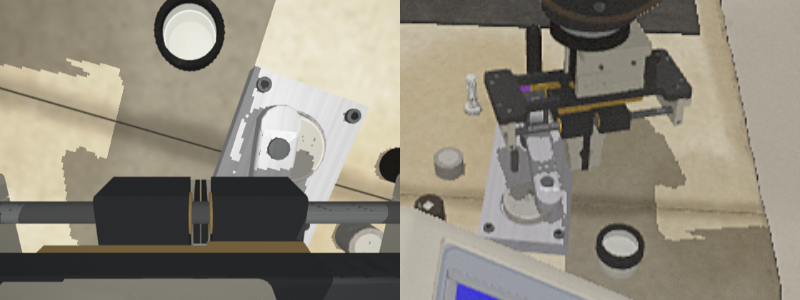

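```bash
python3 - <<'E'
from h import *
w=grab('wrist')
piv=np.array([.558,-.1457])
P=plane(w,np.array((278,149))*1.4,.0535)[:2];v=P-piv
B=plane(w,np.array((352,116))*1.4,.018);C=plane(w,np.array((264,84))*1.4,.018)
print(P,np.hypot(*v),np.degrees(np.arctan2(v[1],v[0])),B,C)
E
```

```text
[ 0.54088252 -0.0565777 ] 0.09075126554307926 100.87224769676067 [ 0.59895201 -0.01926771  0.018     ] [ 0.52865135 -0.01602837  0.018     ]
```

Emit:
step_arm(rows=[[-0.012,0,0.012,0,0],[-0.016,0.01,0.012,0,0],[-0.016,0.022,0.012,0,0],[-0.016,0.034,0.012,0,0],[-0.016,0.043,0.012,0,0],[-0.01,0.043,0.012,0,0],[-0.004,0.043,0.012,0,0],[0,0.043,0.012,0,0],[0.003,0.043,0.012,0,0],[0.006,0.043,0.012,0,0],[0.009,0.043,0.012,0,0],[0.012,0.043,0.012,0,0],[0.015,0.043,0.012,0,0],[0.017,0.043,0.012,0,0]])

```text
t: 7.55
eef_pos: [0.5229, -0.0598, 0.0417]
ee_rot: [3.127, -0.107, 1.858]
force: [-2.2, 2.3, -0.1]
width: 0.0006
gripper_force: 0.9
```

```bash
cat > look.py <<'E'
from h import *
w=grab('wrist');s=grab('scene');d=grab('side')
st=arm.get_state();print({k:np.round(st[k],3) for k in('t','q','eef_pos','ee_rot','force')})
import sys
cv2.imwrite('pics/%s.png'%sys.argv[1],np.hstack([cv2.resize(w['color'],(400,300)),cv2.resize(d['color'][170:350,220:460],(400,300))]))
E
python3 look.py w5
```

```text
{'t': np.float64(7.7), 'q': array([ 0.173,  0.335, -0.453, -0.153, -0.786, -2.92 ]), 'eef_pos': array([ 0.523, -0.06 ,  0.042]), 'ee_rot': array([ 3.127, -0.107,  1.858]), 'force': array([-0.75 ,  0.717, -0.804])}
```

View pics/w5.png

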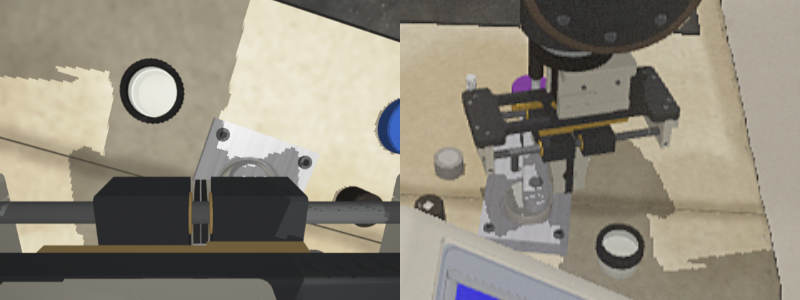

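The side crop shows the rivet at (537,182), nearly over the block. I press on in small steps and watch the force.

Emit:
step_arm(rows=[[0.002,0,0,0,0],[0.004,0,0,0,0],[0.005,0,0,0,0],[0.005,0,0,0,0]])

```text
t: 8.1
eef_pos: [0.5282, -0.0598, 0.0419]
ee_rot: [3.126, -0.107, 1.858]
force: [-0.5, 2.1, -0.5]
width: 0.0004
gripper_force: 0.6
```

```bash
python3 - <<'E'
from h import *
d=grab('side');st=arm.get_state();print(st['eef_pos'],st['force'])
# rivet: darkest blob inside strap near expected
for th in (87.3,92,97):
    a=np.radians(th);print(th,proj(d,[.558+.09*np.cos(a),-.1457+.09*np.sin(a),.0535]))
g=cv2.cvtColor(d['color'],cv2.COLOR_BGR2GRAY)
print(g[268:290:2,286:318:2])
E
```

```text
[ 0.52817808 -0.05977295  0.04190852] [-0.92618363  1.26229329  0.31896929]
87.3 [[296.18280059 277.37848416]]
92 [[300.60460105 277.63148721]]
97 [[305.31530543 277.60161375]]
[[122  71  54 110 108 114 117 119 120 128 110 144 141 140 137 125]
 [125  69  56 181 178 182 169 118 121 117 106 138 139 139 141 109]
 [167  54  60 176 177 175 105 118 119 119 107 142 139 139 143  76]
 [176 168 170 179 176 177 167 120 117 117 110 137 140 140 125  43]
 [141 147 128 182 172 110 103  77 122 122 109 110 139 138 125  39]
 [118 118 115 182  84  93  95  86 128 119 124 101 141 139 145  57]
 [112 141 135 180  71  95  97  85 116 118 122 107 139 138 139  63]
 [164 168 150 181 228 157  77 211 122 119 115 112 141 138 143  66]
 [166 169 134 177 108 112 188 115 120 124 111 107 144 140 140  46]
 [171 169 119 116 122 120 124 175 117 127 116 109 120 124 125 104]
 [166 167 109 172 121 158 120 123 118 124 114 111 121 123 119 117]]
```

Emit:
step_arm(rows=[[0.001,0,0,0,0],[0.002,0,0,0,0],[0.003,0,0,0,0],[0.003,0,0,0,0]])

```text
t: 8.55
eef_pos: [0.5307, -0.0597, 0.0418]
ee_rot: [3.127, -0.107, 1.858]
force: [-2.2, 3.1, 0.8]
width: 0.0006
gripper_force: 1.3
```

Emit:
step_arm(rows=[[0.001,0,0,0,0],[0.002,0,0,0,0],[0.002,0,0,0,0],[0.002,0,0,0,0]])

```text
t: 8.95
eef_pos: [0.5312, -0.0597, 0.0416]
ee_rot: [3.13, -0.108, 1.857]
force: [-7.0, 3.1, 3.4]
width: 0.0006
gripper_force: 3.5
```

The force has risen to 7 N and the fingers have stopped moving, so the strap is at its stop. I back off, lift, and turn so that a finger back faces the lever.

Emit:
step_arm(rows=[[-0.01,0,0,0,0],[-0.03,0,0,0,0],[-0.035,0,0.03,0,0],[-0.035,0,0.07,0.1,0],[-0.035,0,0.11,0.24,0],[-0.035,0,0.145,0.38,0],[-0.035,0,0.145,0.52,0],[-0.035,0,0.145,0.66,0],[-0.025,-0.01,0.145,0.8,0],[-0.01,-0.02,0.145,0.94,0],[0,-0.03,0.145,1.08,0],[0.01,-0.04,0.145,1.2,0],[0.02,-0.05,0.145,1.284,0],[0.026,-0.056,0.145,1.284,0],[0.026,-0.056,0.13,1.284,0],[0.026,-0.056,0.107,1.284,0],[0.026,-0.056,0.107,1.284,0],[0.026,-0.056,0.107,1.284,0]])

```text
t: 10.75
eef_pos: [0.5589, -0.116, 0.1492]
ee_rot: [3.127, -0.107, 3.14]
force: [0.8, -0.6, 0.1]
width: 0.0007
gripper_force: 0.0
```

```bash
python3 look.py w6; python3 - <<'E'
from h import *
d=grab('side');s=grab('scene')
a=np.radians(87.3)
print(proj(d,[.558+.09*np.cos(a),-.1457+.09*np.sin(a),.0535])-[220,170])
R=np.array([-np.cos(a),-np.sin(a)])
p=np.array([.558,-.1457])
L=[*(p+.092*np.cos(np.radians(80))*R),.064+.092*np.sin(np.radians(80))]
print('lever_end',L,(proj(d,L)-[220,170])/.6,(proj(s,L)-[160,150])/.6)
o=arm.get_state()['eef_pos']
for ph in (80,72,64,56,48,40,32,24,16,9,4,2):
    f=np.radians(ph);h=.085*np.cos(f)-.008*np.sin(f)-.020;z=.064+.085*np.sin(f)+.008*np.cos(f)
    P=np.array([*(p+h*R),z]);print(ph,(P-o).round(3))
cv2.imwrite('pics/s6.png',cv2.resize(s['color'][150:330,160:400],(400,300)))
a=cv2.imread('pics/w6.png');cv2.imwrite('pics/w6.png',np.hstack([a[:,400:],cv2.imread('pics/s6.png')]))
E
```

```text
{'t': np.float64(10.9), 'q': array([ 0.119,  0.316, -0.228, -0.03 , -1.13 , -1.677]), 'eef_pos': array([ 0.56 , -0.116,  0.15 ]), 'ee_rot': array([ 3.127, -0.105,  3.141]), 'force': array([-0.508, -0.834,  0.867])}
[[ 76.18280059 107.37848416]]
lever_end [np.float64(0.5572474446623681), np.float64(-0.16165789739589265), np.float64(0.15460231327712315)] [[138.63366311  34.35798049]] [[226.47780592  92.59660406]]
80 [-0.001 -0.017 -0.001]
72 [-0.001 -0.029 -0.003]
64 [-0.002 -0.04  -0.006]
56 [-0.002 -0.051 -0.011]
48 [-0.003 -0.061 -0.017]
40 [-0.003 -0.07  -0.025]
32 [-0.004 -0.078 -0.034]
24 [-0.004 -0.084 -0.044]
16 [-0.004 -0.089 -0.055]
9 [-0.004 -0.093 -0.065]
4 [-0.004 -0.094 -0.072]
2 [-0.005 -0.095 -0.075]
```

View pics/w6.png

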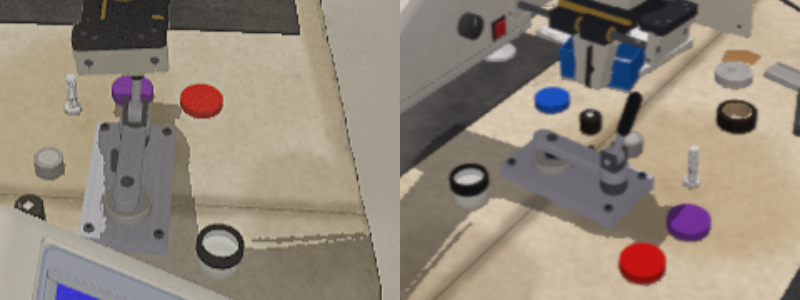

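The side crop shows the rivet at (127,182), where the stop predicts (127,179), so the strap is over. The scene crop shows the lever still upright at (632,100). I now push the lever over and down.

Emit:
step_arm(rows=[[0,-0.008,0,0,0],[-0.001,-0.017,-0.001,0,0],[-0.001,-0.023,-0.002,0,0],[-0.001,-0.029,-0.003,0,0],[-0.002,-0.035,-0.005,0,0],[-0.002,-0.04,-0.006,0,0],[-0.002,-0.046,-0.009,0,0],[-0.002,-0.051,-0.011,0,0],[-0.003,-0.056,-0.014,0,0],[-0.003,-0.061,-0.017,0,0],[-0.003,-0.066,-0.021,0,0],[-0.003,-0.07,-0.025,0,0]])

```text
t: 12.2
eef_pos: [0.5558, -0.1864, 0.1236]
ee_rot: [3.127, -0.107, -3.141]
force: [-0.7, -0.1, 2.2]
width: 0.0007
gripper_force: 0.9
```

Emit:
step_arm(rows=[[0,-0.004,-0.004,0,0],[-0.001,-0.008,-0.009,0,0],[-0.001,-0.011,-0.014,0,0],[-0.001,-0.014,-0.019,0,0],[-0.001,-0.017,-0.025,0,0],[-0.001,-0.019,-0.03,0,0],[-0.001,-0.021,-0.035,0,0],[-0.001,-0.023,-0.04,0,0],[-0.001,-0.024,-0.044,0,0],[-0.001,-0.024,-0.047,0,0],[-0.001,-0.024,-0.047,0,0]])

```text
t: 13.3
eef_pos: [0.5547, -0.2098, 0.0764]
ee_rot: [3.127, -0.108, -3.141]
force: [-0.1, -0.8, 0.6]
width: 0.0003
gripper_force: 0.1
```

```bash
python3 -c "
from h import *
st=arm.get_state();print(st['t'],st['eef_pos'],st['force'],st['q'])"
```

```text
13.3 [ 0.55473293 -0.20977994  0.07636094] [-0.1438941  -0.81112974  0.57910326] [-0.03937856  0.42157256 -0.26445752 -0.01265211 -0.99292259 -1.52455917]
```

Emit:
step_arm(rows=[[0,0,-0.001,0,0],[0,0,-0.002,0,0],[0,0,-0.003,0,0],[0,0,-0.003,0,0]])

```text
t: 13.7
eef_pos: [0.5551, -0.2099, 0.075]
ee_rot: [3.127, -0.107, -3.141]
force: [-2.2, 0.9, 8.5]
width: 0.0008
gripper_force: 4.0
```

Emit:
step_arm(rows=[[0,0,-0.001,0,0],[0,0,-0.001,0,0],[0,0,-0.001,0,0],[0,0,0.01,0,0],[0,0,0.04,0,0],[0,0,0.08,0,0],[-0.02,0,0.12,0,0],[-0.06,0,0.14,0,0],[-0.1,0,0.14,0,0],[-0.1,0,0.14,0,0],[-0.1,0,0.14,0,0]])

```text
t: 14.8
eef_pos: [0.4546, -0.2097, 0.215]
ee_rot: [3.127, -0.105, -3.142]
force: [0.9, 0.1, 0.5]
width: 0.0002
gripper_force: 0.0
```

```bash
python3 - <<'E'
from h import *
d=grab('side');s=grab('scene');st=arm.get_state();print(st['t'],st['eef_pos'],st['force'])
p=np.array([.558,-.1457]);a=np.radians(87.3);u=np.array([np.cos(a),np.sin(a)])
for n,P in [('rivet',[*(p+.09*u),.049]),('grip end',[*(p-.1*u),.069])]: print(n,(proj(d,P)-[220,170])/.6+[0,0],(proj(s,P)-[160,150])/.6+[400,0])
cv2.imwrite('pics/w7.png',np.hstack([cv2.resize(f['color'][y:y+180,x:x+240],(400,300)) for f,x,y in((d,220,170),(s,160,150))]))
E
```

```text
14.9 [ 0.45553093 -0.2097338   0.21410303] [ 0.69691709  1.06816693 -0.62641453]
rivet [[126.91093897 181.97857288]] [[551.80526084 137.8363283 ]]
grip end [[143.39324828  47.69076235]] [[690.39496938 185.00051947]]
```

View pics/w7.png

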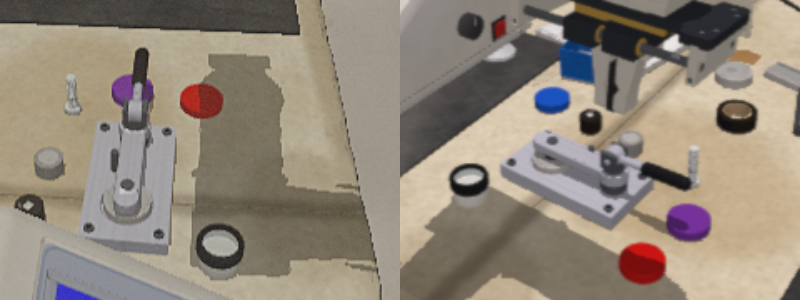

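The lever grip end is at (142,48) and (690,185), as predicted for its lower stop. The rivet is at (127,185), over the block, and the arm is clear of everything. I hand the job in.

```bash
python3 -c "
from station import arm
print(arm.job_done())"
```

```text
the job is handed in; nothing more can be done
None
```

I swung the strap to its stop over the block, pushed the cam lever down to its lower stop, backed the arm clear and handed the job in at about 15 s; the last pictures agree with this, but no verdict came back and I had no reading of the pad force itself.

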